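Tare the bench balance through its guarded key well

ROBOT

A 6-joint arm with a two-finger parallel gripper is mounted at the origin on the work surface. World frame = base frame: x ahead of the robot, y to its left, z up, the work surface at z = 0. Lengths are in mm, angles in rad, forces in N, time in s.
With the tool pointing down it reaches from about 350 to 775 mm from the base axis. Payload 5.5 kg.
Tool frame: the origin (TCP) lies midway between the tips of the shut fingers; the grasp point (between the pads) lies 19 mm behind it (hold_point_z is the distance from the TCP to the grasp point, in mm); x points along the fingers, y is the direction in which the jaws open and shut, and the axes are right-handed (so a half turn about x gives the same grasp; the last joint's range is limited). The gripper opens to 85 mm and grips with 20 to 120 N. Pads are 22 mm wide; open, the fingers measure 114 mm over their backs; the gripper's body (76 mm by 85 mm) begins 54 mm behind the grasp point. The pads swing forward as they close: fully open they stand 13 mm farther back than shut.
Start: joints at [-1.339, 0.313, 0.046, 1.304, 0, 1.431], TCP at [208.892, -535.757, 231.323] pointing down, gripper open.
Joint ranges: [-2.76, 2.76], [-0.86, 1.69], [-1.03, 1.26], [-2.2, 2.34], [-1.47, 1.5], [-3.14, 3.14]. Speed limits (rad/s): [2.57, 2.57, 3.14, 3.14, 3.14, 3.14].

INTERFACE

Orientations are given as a unit quaternion [x, y, z, w].
In Python, from workcell import state, get_image, job_done, hold_point_z gives the robot as it stands.
- The arm moves only by the tool carry_out, never from a script. Its argument "motion" is a list of rows, each an object with "hand": the finger opening in cm, from 0 to 8.54; "offset": the shift along the tool's x, y, z in cm, a list of three; "angular": the turn, a rotation vector about the tool's x, y, z in degrees, a list of three. A call has 1 to 12 rows; each row shifts and turns the commanded pose from where the row before left it, along the tool's axes as they then stand; what a row does not reach is not made up. A row lasts 1/8 s, in which the tool goes at most 62.5 mm and 10.7 degrees, less where a joint would pass 70% of its speed; a pose out of reach is approached as far as the arm can. A call with a gripper value outside its range is refused whole. The fingers move at their own pace and stop on an object; "grip_force" is the grip in N (left out, the last holds). Time passes only in rows, so rows that do not move let the fingers close. It gives the time, the measured TCP pose, the force and the opening at its end, in the units of the state.
- state(): the state, without advancing time (a new reading comes with each control period).
- get_image(name): name is "scene" or "top"; returns a dict with "frame" (480x640x3 uint8, red, green, blue), "fovy" (degrees; the focal length in pixels is half the picture's height over the tangent of half this angle, whatever the lens; pixels are square), "cx", "cy" (the principal point, pixels), "k1" (the pictures are not rectified: a ray, as slopes to the right and down, at radius r is drawn at 1 + k1 r^2 times it, then the intrinsics apply), "view" (4x4, takes a point from world to camera coordinates). Camera axes: x right, y up, looking along -z (the intrinsics and any distortion apply to the point x, -y, -z); pixel columns grow to the right and rows downward; lengths in mm; the calibration is good to about 2 mm. A picture is of the moment at which its call begins. There is no depth.
- job_done(): hands the job in, once; it reports no verdict.
The state is a dict: "time_s": time; "joint_pos": joint angles; "qd": joint speeds; "tau": joint torques, N m; "position": TCP position; "orientation": TCP orientation; "ft_force": force on the tool from outside, world axes, zero at the start; "wrist_torque": the same for the moment, N m; "width": opening from 0.0 (shut) to 1.0 (fully open).
Only numpy, scipy, OpenCV 4.12 (cv2) and the standard library are available. Lean on these libraries where they do the work, as an engineer would, in place of code of your own. Each camera call takes 0.05 s, during which the arm holds its last target.

TASK

Tare the lab balance with the dish left on its pan: with a fingertip, slide the metal guard on the front deck all the way across so that it uncovers the round well, reach into that well and press the sunken key fully down, let it come up again, then push the guard back home to its stop over the round well. Do not press the other key, in the square well, and do not pick up or shift the dish or any other loose thing; nothing has to be grasped.

Things in the scene. Friction and masses are not known exactly. Their poses are not given: they have to be found in the camera images.
- balance: White bench balance, fixed, 280 (x) by 260 (y) mm. Origin: centre of its underside, on the table. Own -x is its front (robot side), y the guard's slide, z up. Flat top 60 mm above the table; key deck at own x -140 to -30 mm, round well at own (-85, -45), square well at (-85, +45) mm. Pan 110 mm across, top at 68 mm, centred at (+45, 0). Read-out at the rear edge, 160 mm wide, about 110 mm high.
- tare_well (a point): Centre of the mouth of the round tare well, 48 mm across, level with the deck (60 mm above the table). Straight walls, 36 mm deep; the key in it is a 32 mm disc whose top lies 18 mm below the mouth. Hidden under the guard at the start.
- print_well (a point): Centre of the mouth of the square print well, 42 by 42 mm, level with the deck, its own key 18 mm below the mouth. Not to be pressed. Two 3 mm high, 5 mm wide steel rails run along y on the deck, 37 mm either side of the wells' centre line; between them the deck is clear apart from the guard. Open at the start; the guard covers it when slid fully across.
- tare_key (a joint): Travel of the round tare key, 0 = up, 0.006 m = fully down (moves straight down). Sprung: about 2 N to start, about 4 N fully down, comes back up by itself.
- tare_key_top (a point): Centre of the top face of the round tare key (moves with it).
- print_key (a joint): Travel of the square print key, 0 = up, 0.006 m = fully down. Must stay up.
- guard (a joint): Position of the sliding guard, 0 = home, against its stop, centred over the round well; 0.090 m = fully across, against its other stop, centred over the square well. Grows towards the balance's own +y. Starts within 15 mm of home. Stays where it is left; about 1.5 N friction.
- guard_mid (a point): Centre of the guard, a plain aluminium block 60 mm (own x) by 64 mm (own y, along the slide) and 16 mm high, its underside 1 mm above the deck. It cannot lift off. Push it on its upright end faces, 32 mm either side of this point along y. This point is 69 mm above the table.
- dish: White round weighing dish, 68 mm across, 14 mm high, with a small brass cylinder in it, standing on the balance's pan. Origin: centre of its underside. Stays put.
- weight: Brass calibration weight, 26 mm across, 36 mm high, standing on top of the balance beside the pan. Origin: centre of its underside. Stays put.
- forceps: Steel forceps lying on the table at the right of the balance, about 142 mm long, 20 mm wide, 6 mm thick. Origin: on the table, 60 mm from the blunt end. Stays put.
- jar: Amber glass jar, 44 mm across, 55 mm high, on the table at the left of the balance. Origin: centre of its underside. Stays put.
- sample_box: Cardboard sample box, 70 by 100 by 35 mm, on the table at the right of the balance. Origin: centre of its underside. Stays put.
- loupe: Black eye loupe, 40 mm across, 30 mm high, on the table at the left of the balance. Origin: centre of its underside. Stays put.
- scale_bar: Flat steel bar, 20 by 120 by 5 mm, on the table in front of the balance. Origin: centre of its underside. Stays put.
Not all that is in view belongs to the job. Of the things shaped like the dish, the white one is meant.

How it is judged:
By the outcome, as a careful person would: the job done as asked, in the order asked, and still so for the second after the job is handed in, with the robot touching nothing.
It also fails if it takes over 48 s, if anything falls off the work surface, if the arm or the gripper's body presses on something with over 40 N, if the wrist force passes 120 N, or if a joint passes its speed limit or range.

## Working session

There is one attempt and no reset: what is moved stays moved. The work goes in short steps, Python scripts to look and compute and a tool call to move; the robot and the scene stay as the last step left them, time stands still between calls to the robot, and variables do not carry over. Pictures are saved under pics/ and viewed, and the job is handed in when it is done.

Besides the shell and the picture viewer there is one more tool, called as a command line: name --argument value ..., lists and objects as JSON in quotes. carry_out: Moves the arm, as the interface text tells. Its arguments: {"type":"object","properties":{"motion":{"type":"array","items":{"type":"object","properties":{"hand":{"type":"number"},"offset":{"type":"array","items":{"type":"number"}},"angular":{"type":"array","items":{"type":"number"}}}}},"grip_force":{"type":"number"}},"required":["motion"]}

```bash
mkdir -p pics
cat > h.py <<'E'
import numpy as np,cv2
from workcell import state,get_image,job_done,hold_point_z
def snap(n,f):
    d=get_image(n); cv2.imwrite('pics/'+f,d['frame'][:,:,::-1]); 
    np.savez('pics/'+f+'.npz',**{k:np.array(v) for k,v in d.items()}); return d
def load(f): return dict(np.load('pics/'+f+'.npz'))
def KD(d):
    f=240/np.tan(np.radians(float(d['fovy']))/2)
    return np.array([[f,0,float(d['cx'])],[0,f,float(d['cy'])],[0,0,1]]),np.array([float(d['k1']),0,0,0,0])
def plane(d,uv,z):
    K,D=KD(d); p=cv2.undistortPoints(np.array(uv,float).reshape(-1,1,2),K,D).reshape(-1,2)
    V=np.array(d['view']); R=V[:3,:3]; c=-R.T@V[:3,3]
    r=np.c_[p[:,0],-p[:,1],-np.ones(len(p))]@R
    return c+r*((z-c[2])/r[:,2])[:,None]
def proj(d,P):
    K,D=KD(d);V=np.array(d['view']);q=np.array(P,float).reshape(-1,3)@V[:3,:3].T+V[:3,3]
    q=q*[1,-1,-1]
    return cv2.projectPoints(q,np.zeros(3),np.zeros(3),K,D)[0].reshape(-1,2)
E
python3 - <<'E'
from h import *
for n in('scene','top'):
    d=snap(n,n+'0.png'); V=d['view']; print(n,d['fovy'],d['cx'],d['cy'],d['k1'],-V[:3,:3].T@V[:3,3])
print(state(),hold_point_z)
E
```

```text
scene 44.60821573967238 314.68090775262624 238.87711317725515 0.012463988207651612 [1128.29473888 -229.57357583  946.208131  ]
top 49.98133976457459 318.5337927257956 229.76278808712405 -0.053951939885919224 [ 558.72596613   24.95332442 1052.81812534]
{'time_s': 0.1, 'joint_pos': array([-1.33857154e+00,  3.13908913e-01,  4.51144790e-02,  1.30358189e+00,
        1.02584566e-05,  1.43120708e+00]), 'qd': array([-4.35487637e-05, -1.50520476e-03,  3.01741875e-03,  1.28286823e-03,
        4.18807599e-04,  1.67069087e-04]), 'tau': array([ 1.90896426e-03, -4.81726098e+01,  2.99243546e+01,  1.28018091e-02,
       -1.14571258e-04, -3.76708840e-06]), 'position': array([ 208.79938506, -535.28187612,  230.51630235]), 'orientation': array([-0.69490017, -0.13125834,  0.69494465, -0.13014198]), 'ft_force': array([-0.13514776, -0.24038018,  0.14809664]), 'wrist_torque': array([-0.02114341,  0.01258374, -0.04642192]), 'width': 1.0011696050184022} 18.700000000000003
```

View pics/scene0.png

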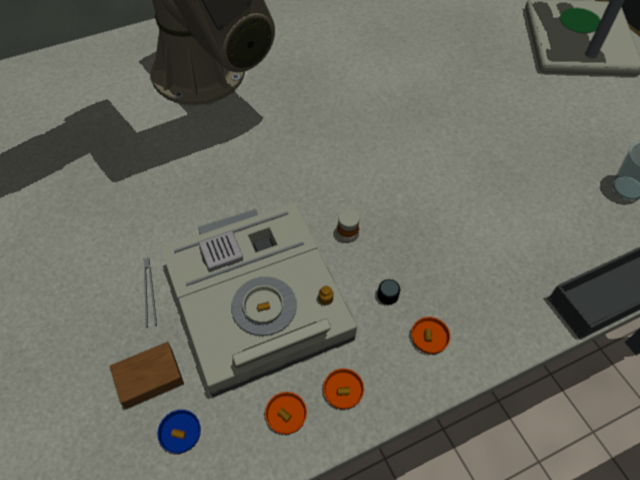

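View pics/top0.png

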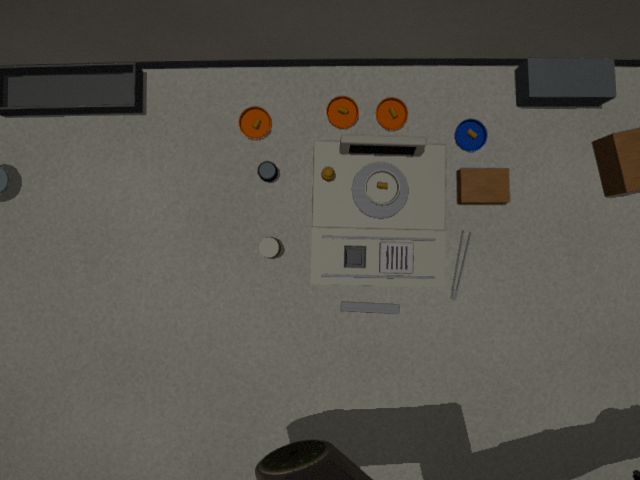

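The top view has the square well at (355,257) and the guard with dark slots at (397,258). The balance spans about (312–446, 140–287), and the white dish is on the pan at (382,187). Next I'll take a close crop of the deck.

Run:
```python
from h import *
a=cv2.imread('pics/top0.png')[220:320,300:460]; cv2.imwrite('pics/ct.png',cv2.convertScaleAbs(cv2.resize(a,None,fx=5,fy=5,interpolation=cv2.INTER_CUBIC),alpha=1.2))
a=cv2.imread('pics/scene0.png')[200:300,160:320]; cv2.imwrite('pics/cs.png',cv2.convertScaleAbs(cv2.resize(a,None,fx=5,fy=5,interpolation=cv2.INTER_CUBIC),alpha=1.2))
```

```text
(no output)
```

View pics/ct.png

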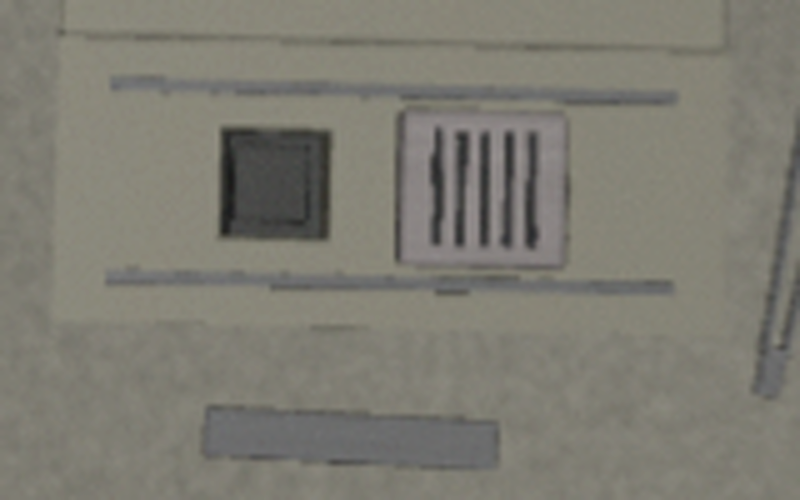

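View pics/cs.png

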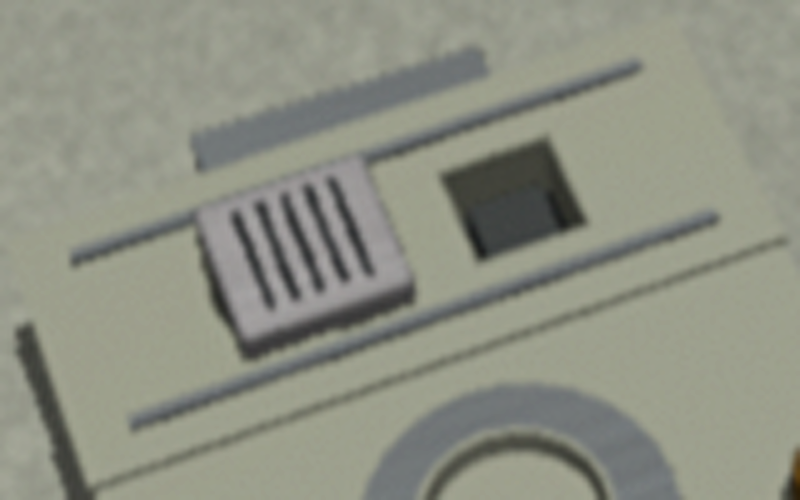

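Run:
```python
from h import *
T=load('top0.png');S=load('scene0.png')
def cv(p,ox,oy): return (np.array(p,float)+.5)/5-.5+[ox,oy]
def show(n,d,p,o,z):
    P=plane(d,cv(p,*o),z);print(n,P[:,:2].round(1).tolist(),'c',P[:,:2].mean(0).round(1));return P
t=(300,220);s=(160,200)
for d,o,m,g,r in((T,t,[(221,128),(330,130),(329,240),(219,238)],[(404,109),(568,113),(566,267),(399,263)],[(112,83),(678,97),(672,288),(106,278)]),(S,s,[(441,173),(548,137),(588,225),(482,262)],[(196,208),(362,155),(413,280),(246,343)],[(72,257),(640,65),(718,215),(133,423)])):
    show('sq',d,m,o,60);show('guard',d,g,o,77);P=show('rails',d,r,o,63)
    for a,b in((0,1),(3,2)):
        v=P[b]-P[a]; v=v*np.sign(v[1]); print('yaw',np.degrees(np.arctan2(-v[0],v[1])),np.linalg.norm(v))
```

```text
sq [[572.4, -39.8], [570.9, -81.9], [528.5, -80.7], [530.0, -38.3]] c [550.5 -60.2]
guard [[578.3, -108.4], [575.8, -171.1], [517.3, -169.0], [519.9, -105.4]] c [ 547.8 -138.5]
rails [[590.2, 2.1], [581.6, -216.9], [507.9, -212.8], [515.5, 5.6]] c [ 548.8 -105.5]
yaw -2.2625155386794886 219.2134784668849
yaw -1.977387854103144 218.52412171520098
sq [[531.5, -79.2], [533.5, -37.6], [575.6, -39.7], [573.8, -80.4]] c [553.6 -59.2]
guard [[519.4, -166.5], [523.4, -104.9], [580.9, -108.0], [580.0, -169.5]] c [ 550.9 -137.2]
rails [[510.5, -212.5], [520.1, 5.8], [593.7, 3.8], [584.8, -214.6]] c [ 552.3 -104.4]
yaw -2.511615349477082 218.48798528590808
yaw -2.330810578896608 218.5976202378378
```

```bash
cat > plan.py <<'E'
from h import *
from scipy.spatial.transform import Rotation as Ro
def rot(): return Ro.from_quat(state()['orientation'])
c=np.array([548.4,-149.6]); a=np.radians(-2.3)
ux=np.array([np.cos(a),np.sin(a)]); uy=np.array([-np.sin(a),np.cos(a)])
def own(p): d=np.array(p[:2])-c; return np.array([d@ux,d@uy,p[2]])   # relative to round well
def world(o): return np.r_[c+o[0]*ux+o[1]*uy,o[2]]
def tool(o,R=None):  # shift to reach own coordinates o, in cm tool axes
    R=R or rot(); return R.inv().apply(world(o)-state()['position'])/10
E
python3 - <<'E'
from plan import *
R=rot();print(R.as_matrix().round(3))
y=R.as_matrix()[:,1];
for sg in(1,-1):
  t=sg*np.r_[ux,0]; print(sg,'turn about tool x',np.degrees(np.arctan2(np.cross(y,t)@R.as_matrix()[:,0],y@t)))
print(world([0,-56,120]),tool([0,-56,120]))
# target tool frame: x down, y = own +x
M=np.c_[[0,0,-1],np.r_[ux,0],np.cross([0,0,-1],np.r_[ux,0])]
print(np.degrees((R.inv()*Ro.from_matrix(M)).as_rotvec()))
E
```

```text
[[-0.     0.363 -0.932]
 [ 0.002 -0.932 -0.363]
 [-1.    -0.002 -0.   ]]
1 turn about tool x -66.3966440462277
-1 turn about tool x 113.6033559537723
[ 546.15261962 -205.55488613  120.        ] [ 11.09046225 -18.44611412 -43.40681951]
[-6.63966115e+01 -6.35643496e-02  7.16743657e-02]
```

Nothing else resembles the guard. The decoys were the scale bar (370,307 in the top view) and the square-well key (355,257). The block with slots at (397,258) is 60×64 mm at z 77, so I've chosen it. Both views agree to within 3 mm. I'll move above the deck at the right end, then shut the fingers and turn.

carry_out --motion '[{"hand": 0, "offset": [0, -1.84, -4.34]}, {"hand": 0, "offset": [0, -1.84, -4.34]}, {"hand": 0, "offset": [0, -1.84, -4.34]}, {"hand": 0, "offset": [0, -1.84, -4.34]}, {"hand": 0, "offset": [0, -1.84, -4.34]}, {"hand": 0, "offset": [0, -1.84, -4.34]}, {"hand": 0, "offset": [0, -1.84, -4.34]}, {"hand": 0, "offset": [0, -1.84, -4.34]}, {"hand": 0, "offset": [0, -1.84, -4.34]}, {"hand": 0, "offset": [0, -1.84, -4.34]}]'

```text
validation failed for argument at $.mo...
```

carry_out --motion '[{"hand": 0, "angular": [-9.5, 0, 0]}, {"hand": 0, "angular": [-9.5, 0, 0]}, {"hand": 0, "angular": [-9.5, 0, 0]}, {"hand": 0, "angular": [-9.5, 0, 0]}, {"hand": 0, "angular": [-9.5, 0, 0]}, {"hand": 0, "angular": [-9.5, 0, 0]}, {"hand": 0, "angular": [-9.4, 0, 0]}, {"hand": 0}, {"hand": 0}]'

```text
validation failed for argument at $.mo...
```

Run:
```python
from plan import *
snap('scene','s1.png');snap('top','t1.png')
R=rot();print(R.as_matrix().round(3)); s=state();print(s['time_s'],own(s['position']),s['width'],s['joint_pos'],tool([0,-56,120]),s['ft_force'])
M=np.c_[[0,0,-1],np.r_[ux,0],np.cross([0,0,-1],np.r_[ux,0])]
print(np.degrees((R.inv()*Ro.from_matrix(M)).as_rotvec()))
```

```text
[[-0.     0.363 -0.932]
 [ 0.001 -0.932 -0.363]
 [-1.    -0.001 -0.   ]]
0.2 [-323.81479992 -399.14172741  230.73534974] 1.0013647603401195 [-1.33858287e+00  3.13746259e-01  4.54237347e-02  1.30360199e+00
  1.41657797e-05  1.43121933e+00] [ 11.10155917 -18.46643636 -43.40958404] [ 0.1014075  -0.22013992  0.55078276]
[-6.63979692e+01 -4.57002088e-02  5.09059333e-02]
```

View pics/s1.png

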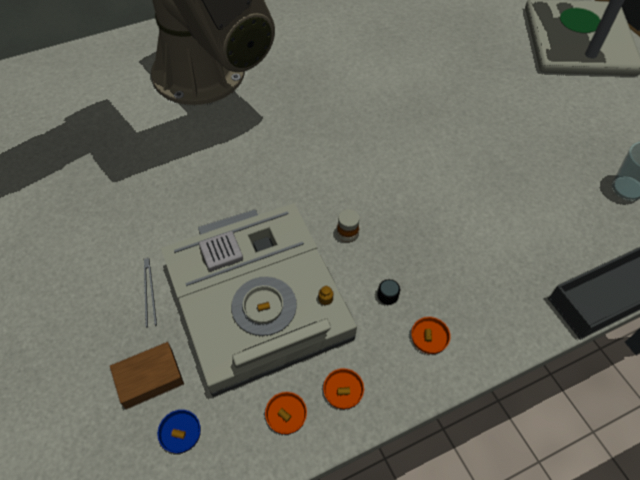

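Both calls were refused and the scene hasn't changed. Most likely every row needs all three fields, so I'll resend them that way.

carry_out --motion '[{"hand": 0, "offset": [0, -1.84, -4.34], "angular": [0, 0, 0]}, {"hand": 0, "offset": [0, -1.84, -4.34], "angular": [0, 0, 0]}, {"hand": 0, "offset": [0, -1.84, -4.34], "angular": [0, 0, 0]}, {"hand": 0, "offset": [0, -1.84, -4.34], "angular": [0, 0, 0]}, {"hand": 0, "offset": [0, -1.84, -4.34], "angular": [0, 0, 0]}, {"hand": 0, "offset": [0, -1.84, -4.34], "angular": [0, 0, 0]}, {"hand": 0, "offset": [0, -1.84, -4.34], "angular": [0, 0, 0]}, {"hand": 0, "offset": [0, -1.84, -4.34], "angular": [0, 0, 0]}, {"hand": 0, "offset": [0, -1.84, -4.34], "angular": [0, 0, 0]}, {"hand": 0, "offset": [0, -1.84, -4.34], "angular": [0, 0, 0]}]'

```text
time_s: 1.45
position: [547.3, -205.4, 231.2]
orientation: [-0.695, -0.131, 0.695, -0.131]
ft_force: [-0.6, -0.4, 0.5]
width: 0.003
```

carry_out --motion '[{"hand": 0, "offset": [0, 0, 0], "angular": [-9.5, 0, 0]}, {"hand": 0, "offset": [0, 0, 0], "angular": [-9.5, 0, 0]}, {"hand": 0, "offset": [0, 0, 0], "angular": [-9.5, 0, 0]}, {"hand": 0, "offset": [0, 0, 0], "angular": [-9.5, 0, 0]}, {"hand": 0, "offset": [0, 0, 0], "angular": [-9.5, 0, 0]}, {"hand": 0, "offset": [0, 0, 0], "angular": [-9.5, 0, 0]}, {"hand": 0, "offset": [0, 0, 0], "angular": [-9.4, 0, 0]}, {"hand": 0, "offset": [0, 0, 0], "angular": [0, 0, 0]}]'

```text
time_s: 2.45
position: [546.2, -206.6, 231.0]
orientation: [-0.51, -0.49, 0.51, -0.489]
ft_force: [0.1, 0.2, -0.3]
width: -0.002
```

Run:
```python
from plan import *
snap('scene','s2.png');snap('top','t2.png')
R=rot();print(R.as_matrix().round(3)); s=state();print(s['time_s'],own(s['position']),s['width'],s['joint_pos'],tool([0,-56,66]),s['ft_force'])
M=np.c_[[0,0,-1],np.r_[ux,0],np.cross([0,0,-1],np.r_[ux,0])]
print(np.degrees((R.inv()*Ro.from_matrix(M)).as_rotvec()))
print(proj(load('s2.png'),s['position']),proj(load('t2.png'),s['position']))
```

```text
[[-0.     0.999 -0.043]
 [ 0.    -0.043 -0.999]
 [-1.    -0.    -0.   ]]
2.55 [ 2.05561745e-01 -5.70607462e+01  2.31133854e+02] -0.001810455651703408 [-4.98945917e-01  3.31358735e-01  7.10729675e-02  1.31077471e+00
 -7.00121695e-05  1.11486814e+00] [ 1.65133961e+01 -1.64356192e-02 -1.05132560e-01] [-0.50438506 -0.10853332  0.02208195]
[-0.16473368 -0.0030841   0.01535037]
[[163.05110278 207.97045624]] [[454.64000762 258.24151408]]
```

View pics/s2.png

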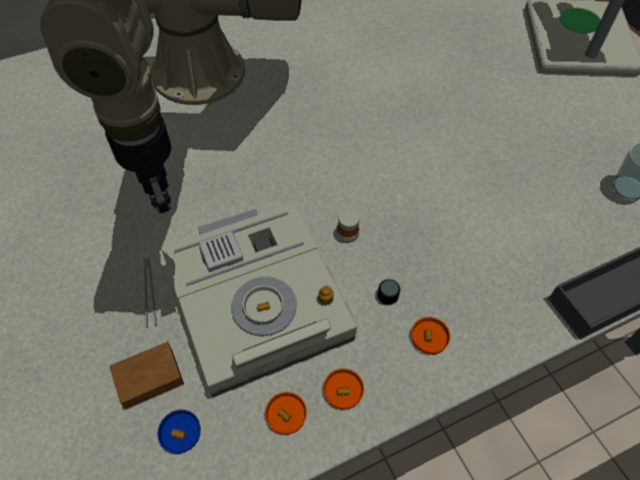

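The fingertip shows at (163,209), and the projected TCP is (163,208), so they agree. The tip is beyond the guard's right end, so I'll lower it to about z 66.

carry_out --motion '[{"hand": 0, "offset": [4, 0, 0], "angular": [0, 0, 0]}, {"hand": 0, "offset": [4, 0, 0], "angular": [0, 0, 0]}, {"hand": 0, "offset": [4, 0, 0], "angular": [0, 0, 0]}, {"hand": 0, "offset": [2, 0, 0], "angular": [0, 0, 0]}, {"hand": 0, "offset": [1.5, 0, 0], "angular": [0, 0, 0]}, {"hand": 0, "offset": [1.0, 0, 0], "angular": [0, 0, 0]}, {"hand": 0, "offset": [0, 0, 0], "angular": [0, 0, 0]}, {"hand": 0, "offset": [0, 0, 0], "angular": [0, 0, 0]}]'

```text
time_s: 3.55
position: [547.0, -207.0, 67.2]
orientation: [0.51, 0.489, -0.51, 0.49]
ft_force: [0.0, 0.4, 0.8]
width: 0.0
```

Run:
```python
from plan import *
d=snap('scene','s3.png')
cv2.imwrite('pics/s3c.png',cv2.resize(cv2.imread('pics/s3.png')[180:320,120:300],None,fx=4,fy=4))
s=state();print(s['time_s'],own(s['position']),s['ft_force'])
```

```text
3.6 [  0.98705676 -57.43172943  67.26667212] [-0.2667963   0.49278681  0.07471303]
```

View pics/s3c.png

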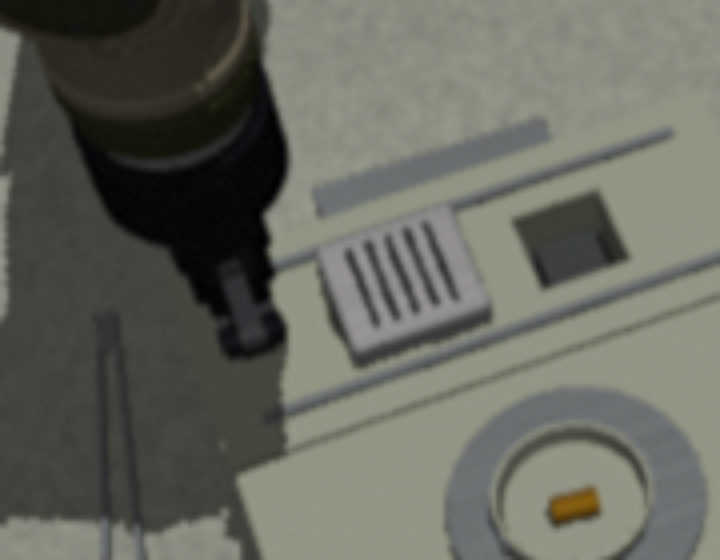

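The shut fingertips are between the rails, right of the guard and clear of it. Now I'll push left (tool -z).

carry_out --motion '[{"hand": 0, "offset": [0, 0, -1], "angular": [0, 0, 0]}, {"hand": 0, "offset": [0, 0, -1], "angular": [0, 0, 0]}, {"hand": 0, "offset": [0, 0, -1], "angular": [0, 0, 0]}, {"hand": 0, "offset": [0, 0, -1], "angular": [0, 0, 0]}, {"hand": 0, "offset": [0, 0, -1], "angular": [0, 0, 0]}, {"hand": 0, "offset": [0, 0, -1], "angular": [0, 0, 0]}]'

```text
time_s: 4.35
position: [548.9, -146.1, 66.4]
orientation: [-0.51, -0.49, 0.51, -0.49]
ft_force: [-0.4, -1.3, 1.8]
width: 0.002
```

carry_out --motion '[{"hand": 0, "offset": [0, 0, -1], "angular": [0, 0, 0]}, {"hand": 0, "offset": [0, 0, -1], "angular": [0, 0, 0]}, {"hand": 0, "offset": [0, 0, -1], "angular": [0, 0, 0]}, {"hand": 0, "offset": [0, 0, -0.7], "angular": [0, 0, 0]}, {"hand": 0, "offset": [0, 0, 0], "angular": [0, 0, 0]}]'

```text
time_s: 4.97
position: [550.1, -108.7, 66.1]
orientation: [0.51, 0.49, -0.51, 0.49]
ft_force: [-0.4, -0.5, 0.4]
width: -0.003
```

Run:
```python
from plan import *
d=snap('scene','s4.png')
cv2.imwrite('pics/s4c.png',cv2.resize(cv2.imread('pics/s4.png')[180:320,150:330],None,fx=4,fy=4))
s=state();print(s['time_s'],own(s['position']),s['ft_force'])
```

```text
5.025 [-3.45342630e-02  4.05360536e+01  6.60201355e+01] [-0.50618464  0.16417962 -0.42945834]
```

View pics/s4c.png

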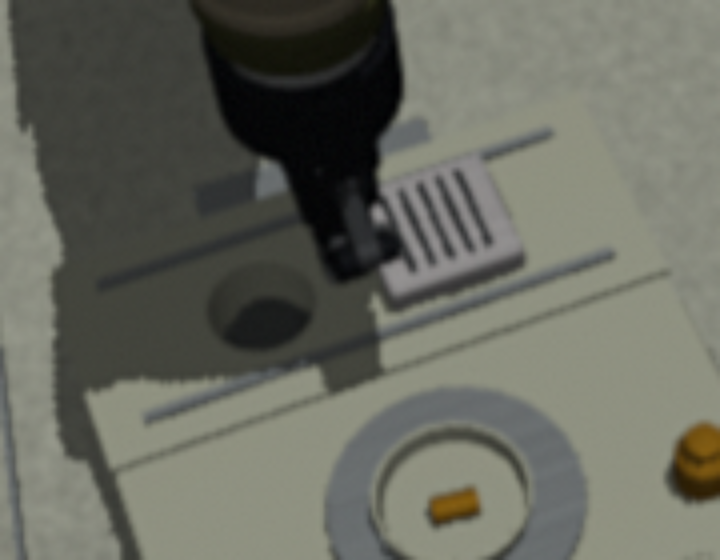

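The round well is now visible at about crop (262,305), and the guard is nearly across. I'll creep to the stop.

carry_out --motion '[{"hand": 0, "offset": [0, 0, -0.2], "angular": [0, 0, 0]}, {"hand": 0, "offset": [0, 0, -0.2], "angular": [0, 0, 0]}, {"hand": 0, "offset": [0, 0, -0.1], "angular": [0, 0, 0]}]'

```text
time_s: 5.4
position: [550.2, -104.9, 66.1]
orientation: [-0.51, -0.49, 0.51, -0.49]
ft_force: [0.0, -1.7, -1.3]
width: 0.001
```

carry_out --motion '[{"hand": 0, "offset": [0, 0, -0.1], "angular": [0, 0, 0]}, {"hand": 0, "offset": [0, 0, -0.1], "angular": [0, 0, 0]}]'

```text
time_s: 5.65
position: [550.4, -102.8, 66.2]
orientation: [-0.51, -0.49, 0.51, -0.49]
ft_force: [-0.2, -2.1, -0.8]
width: 0.001
```

carry_out --motion '[{"hand": 0, "offset": [0, 0, -0.1], "angular": [0, 0, 0]}, {"hand": 0, "offset": [0, 0, 0], "angular": [0, 0, 0]}]'

```text
time_s: 5.9
position: [550.4, -102.7, 66.2]
orientation: [-0.509, -0.489, 0.511, -0.49]
ft_force: [-0.8, -5.3, -1.2]
width: -0.002
```

carry_out --motion '[{"hand": 0, "offset": [0, 0, -0.1], "angular": [0, 0, 0]}, {"hand": 0, "offset": [0, 0, -0.1], "angular": [0, 0, 0]}, {"hand": 0, "offset": [0, 0, 0], "angular": [0, 0, 0]}]'

```text
time_s: 6.28
position: [550.5, -102.6, 66.3]
orientation: [-0.509, -0.488, 0.512, -0.491]
ft_force: [-0.8, -10.7, -1.4]
width: 0.004
```

The tip has stopped at y −102.6 (predicted −103) and the force rises, so the guard is at its stop. I'll back off, raise the arm and look at the well.

carry_out --motion '[{"hand": 0, "offset": [0, 0, 1], "angular": [0, 0, 0]}, {"hand": 0, "offset": [0, 0, 1], "angular": [0, 0, 0]}, {"hand": 0, "offset": [-3, 0, 0], "angular": [0, 0, 0]}, {"hand": 0, "offset": [-4, 0, 0], "angular": [0, 0, 0]}, {"hand": 0, "offset": [-4, 0, 0], "angular": [0, 0, 0]}, {"hand": 0, "offset": [0, 0, 0], "angular": [0, 0, 0]}]'

```text
time_s: 7.02
position: [552.3, -120.6, 180.2]
orientation: [0.511, 0.488, -0.509, 0.492]
ft_force: [0.2, -0.3, -0.1]
width: -0.003
```

Run:
```python
from plan import *
d=snap('scene','s5.png');snap('top','t5.png')
a=cv2.resize(cv2.imread('pics/s5.png')[200:300,160:320],None,fx=5,fy=5,interpolation=cv2.INTER_CUBIC)
cv2.imwrite('pics/s5c.png',cv2.convertScaleAbs(a,alpha=1.5))
s=state();print(s['time_s'],own(s['position']),s['ft_force'],tool([0,0,100]))
R=rot();M=np.c_[[0,0,-1],np.r_[ux,0],np.cross([0,0,-1],np.r_[ux,0])]
print(np.degrees((R.inv()*Ro.from_matrix(M)).as_rotvec()))
```

```text
7.125 [  0.56413876  29.82316956 176.54480025] [0.22700044 0.03797804 0.15274374] [ 7.65405187 -0.06555609  2.98322875]
[ 0.00314559 -0.00685026 -0.06720799]
```

View pics/s5c.png

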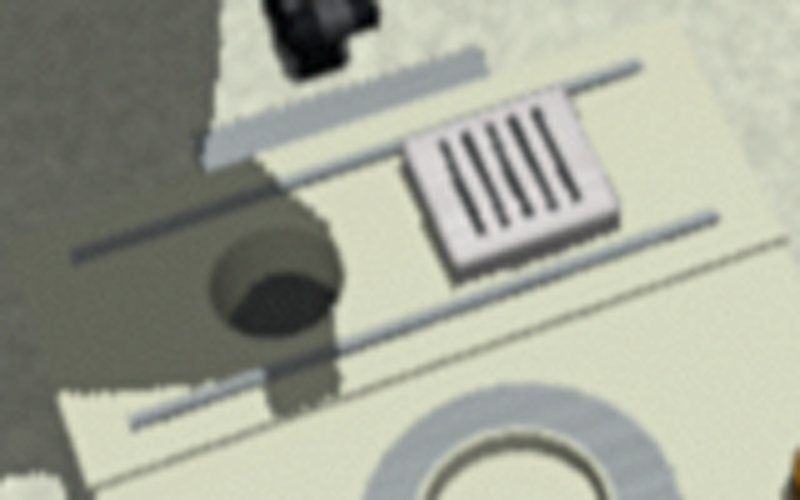

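View pics/t5.png

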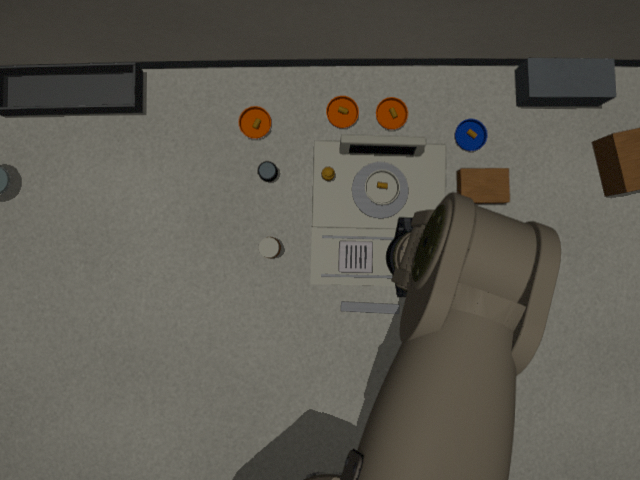

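The scene crop shows the guard over the square well. The round well's mouth is an ellipse spanning about (210–344, 227–338), centred near (277,283). I'll convert that to a position.

Run:
```python
from plan import *
S=load('s5.png');p=(np.array([(277,283),(210,287),(344,277)],float)+.5)/5-.5+[160,200]
P=plane(S,p,60);print(P,[own(x) for x in P])
print((proj(S,[world([24*np.cos(t),24*np.sin(t),60]) for t in np.arange(0,6.28,.785)])-[159.5,199.5])*5)
```

```text
[[ 550.48353726 -149.86672715   60.        ]
 [ 541.78519864 -172.0079382    60.        ]
 [ 558.40788221 -127.37636659   60.        ]] [array([ 2.09256299, -0.18289619, 60.        ]), array([ -5.71020172, -22.65535009,  60.        ]), array([ 9.10794557, 22.6073642 , 60.        ])]
[[297.06238908 331.6116524 ]
 [336.46662734 299.98577409]
 [340.11414442 256.53789103]
 [306.73088498 226.6586599 ]
 [255.89567638 227.11825372]
 [216.51243584 257.66995784]
 [211.56574328 301.1510889 ]
 [244.80999102 332.10563049]]
```

The well centre comes to (549.5, −149.8), agreeing with my estimate within 1–2 mm. I'll move over it and go down to the mouth.

carry_out --motion '[{"hand": 0, "offset": [0, 0.05, 1.5], "angular": [0, 0, 0]}, {"hand": 0, "offset": [0, 0, 1.48], "angular": [0, 0, 0]}, {"hand": 0, "offset": [3, 0, 0], "angular": [0, 0, 0]}, {"hand": 0, "offset": [3, 0, 0], "angular": [0, 0, 0]}, {"hand": 0, "offset": [2, 0, 0], "angular": [0, 0, 0]}, {"hand": 0, "offset": [1.5, 0, 0], "angular": [0, 0, 0]}, {"hand": 0, "offset": [1, 0, 0], "angular": [0, 0, 0]}, {"hand": 0, "offset": [0, 0, 0], "angular": [0, 0, 0]}, {"hand": 0, "offset": [0, 0, 0], "angular": [0, 0, 0]}]'

```text
time_s: 8.25
position: [549.7, -149.8, 72.0]
orientation: [0.51, 0.489, -0.51, 0.49]
ft_force: [-0.3, 0.3, -0.3]
width: 0.002
```

Run:
```python
from plan import *
d=snap('scene','s6.png')
a=cv2.resize(cv2.imread('pics/s6.png')[200:300,160:320],None,fx=5,fy=5,interpolation=cv2.INTER_CUBIC)
cv2.imwrite('pics/s6c.png',cv2.convertScaleAbs(a,alpha=1.5))
s=state();print(s['time_s'],s['position'],own(s['position']),s['ft_force'])
```

```text
8.3 [ 549.83694127 -149.79427694   72.12154071] [ 1.44358035 -0.1364534  72.12154071] [0.31518881 0.41620539 0.21127025]
```

View pics/s6c.png

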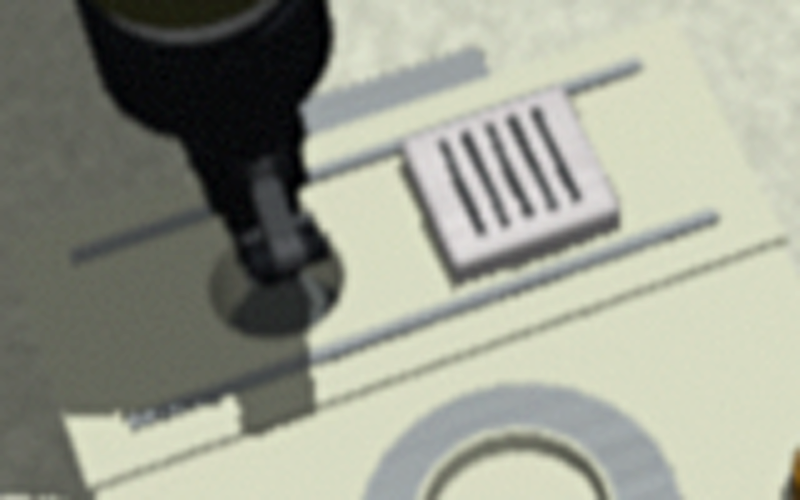

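The tip sits over the well mouth. I'll go down to about z 44, then press in small steps.

carry_out --motion '[{"hand": 0, "offset": [1, 0, 0], "angular": [0, 0, 0]}, {"hand": 0, "offset": [1, 0, 0], "angular": [0, 0, 0]}, {"hand": 0, "offset": [0.7, 0, 0], "angular": [0, 0, 0]}, {"hand": 0, "offset": [0, 0, 0], "angular": [0, 0, 0]}]'

```text
time_s: 8.8
position: [548.4, -149.2, 43.3]
orientation: [-0.51, -0.49, 0.51, -0.489]
ft_force: [0.8, 0.4, 0.7]
width: -0.001
```

carry_out --motion '[{"hand": 0, "offset": [0.2, 0, 0], "angular": [0, 0, 0]}, {"hand": 0, "offset": [0.2, 0, 0], "angular": [0, 0, 0]}, {"hand": 0, "offset": [0, 0, 0], "angular": [0, 0, 0]}]'

```text
time_s: 9.18
position: [549.5, -149.7, 40.6]
orientation: [0.51, 0.49, -0.51, 0.49]
ft_force: [0.3, 0.3, 3.0]
width: 0.0
```

carry_out --motion '[{"hand": 0, "offset": [0.2, 0, 0], "angular": [0, 0, 0]}, {"hand": 0, "offset": [0.1, 0, 0], "angular": [0, 0, 0]}, {"hand": 0, "offset": [0, 0, 0], "angular": [0, 0, 0]}]'

```text
time_s: 9.55
position: [549.5, -149.7, 37.5]
orientation: [0.51, 0.49, -0.51, 0.49]
ft_force: [-0.1, 0.6, 5.1]
width: -0.003
```

carry_out --motion '[{"hand": 0, "offset": [0.1, 0, 0], "angular": [0, 0, 0]}, {"hand": 0, "offset": [0.1, 0, 0], "angular": [0, 0, 0]}, {"hand": 0, "offset": [0, 0, 0], "angular": [0, 0, 0]}]'

```text
time_s: 9.93
position: [549.5, -149.7, 36.0]
orientation: [0.51, 0.49, -0.51, 0.49]
ft_force: [-0.6, 0.6, 7.9]
width: 0.006
```

carry_out --motion '[{"hand": 0, "offset": [0.1, 0, 0], "angular": [0, 0, 0]}, {"hand": 0, "offset": [0, 0, 0], "angular": [0, 0, 0]}]'

```text
time_s: 10.18
position: [549.5, -149.7, 35.9]
orientation: [0.51, 0.489, -0.51, 0.49]
ft_force: [-3.6, 2.1, 14.6]
width: -0.003
```

carry_out --motion '[{"hand": 0, "offset": [0.1, 0, 0], "angular": [0, 0, 0]}, {"hand": 0, "offset": [0, 0, 0], "angular": [0, 0, 0]}]'

```text
time_s: 10.42
position: [549.6, -149.7, 35.8]
orientation: [0.51, 0.489, -0.51, 0.491]
ft_force: [-5.9, 2.8, 20.7]
width: -0.001
```

The key bottomed at z 36.0 as expected, with force rising past 20 N. I'll raise the arm straight out.

carry_out --motion '[{"hand": 0, "offset": [-0.5, 0, 0], "angular": [0, 0, 0]}, {"hand": 0, "offset": [-1, 0, 0], "angular": [0, 0, 0]}, {"hand": 0, "offset": [-2, 0, 0], "angular": [0, 0, 0]}, {"hand": 0, "offset": [-3, 0, 0], "angular": [0, 0, 0]}, {"hand": 0, "offset": [-4, 0, 0], "angular": [0, 0, 0]}, {"hand": 0, "offset": [0, 0, 0], "angular": [0, 0, 0]}]'

```text
time_s: 11.18
position: [551.1, -150.3, 141.4]
orientation: [0.511, 0.488, -0.509, 0.492]
ft_force: [0.5, 0.1, -0.7]
width: -0.005
```

Run:
```python
from plan import *
d=snap('scene','s7.png')
a=cv2.resize(cv2.imread('pics/s7.png')[200:300,160:320],None,fx=5,fy=5,interpolation=cv2.INTER_CUBIC)
cv2.imwrite('pics/s7c.png',cv2.convertScaleAbs(a,alpha=1.8))
s=state();print(s['time_s'],s['position'],own(s['position']),s['ft_force'],tool([0,151,66]))
```

```text
11.225 [ 549.94755487 -149.88663415  139.48197101] [  1.5578113   -0.22429709 139.48197101] [ 0.11230435  0.10368935 -1.41267397] [  7.33365126  -0.17225622 -15.12931048]
```

View pics/s7c.png

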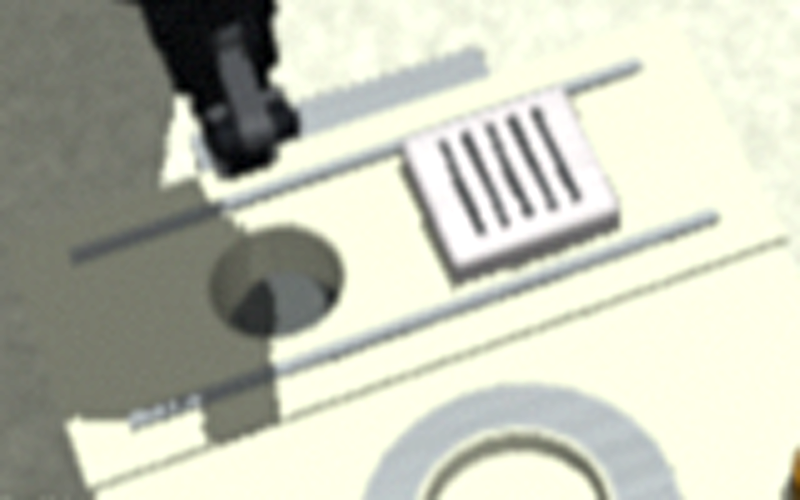

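The key is up again and visible in the well at crop (300,300), and the guard is still across. Next I'll cross over the guard at z 139 to its left side and go down.

carry_out --motion '[{"hand": 0, "offset": [0, -0.1, -3], "angular": [0, 0, 0]}, {"hand": 0, "offset": [0, 0, -3], "angular": [0, 0, 0]}, {"hand": 0, "offset": [0, 0, -3], "angular": [0, 0, 0]}, {"hand": 0, "offset": [0, 0, -3], "angular": [0, 0, 0]}, {"hand": 0, "offset": [0, 0, -3], "angular": [0, 0, 0]}, {"hand": 0, "offset": [0, 0, 0], "angular": [0, 0, 0]}, {"hand": 0, "offset": [3, 0, 0], "angular": [0, 0, 0]}, {"hand": 0, "offset": [2.3, 0, 0], "angular": [0, 0, 0]}, {"hand": 0, "offset": [0, 0, 0], "angular": [0, 0, 0]}]'

```text
time_s: 12.35
position: [551.8, -0.1, 82.6]
orientation: [-0.509, -0.491, 0.512, -0.488]
ft_force: [-0.4, 0.2, 0.3]
width: -0.004
```

Run:
```python
from plan import *
d=snap('scene','s8.png')
a=cv2.resize(cv2.imread('pics/s8.png')[180:300,180:340],None,fx=5,fy=5,interpolation=cv2.INTER_CUBIC)
cv2.imwrite('pics/s8c.png',cv2.convertScaleAbs(a,alpha=1.5))
s=state();print(s['time_s'],s['position'],own(s['position']),s['ft_force'],tool([0,148,66.5]))
```

```text
12.4 [ 5.52953296e+02 -1.59487808e-01  8.40367977e+01] [ -1.44768736 149.50285413  84.0367977 ] [0.83195371 0.24830337 0.12242215] [1.75318357 0.15074365 0.15020035]
```

View pics/s8c.png

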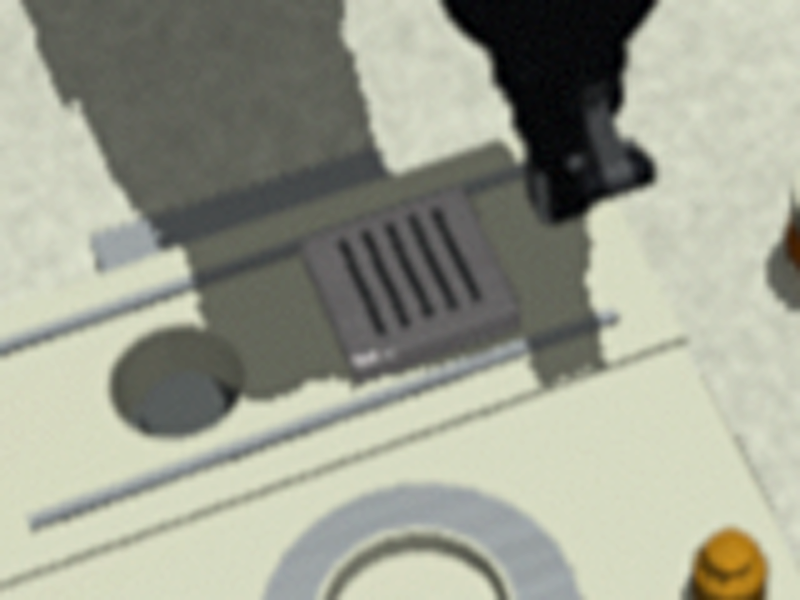

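The tip is left of the guard and clear of it. I'll go down 17 mm and push it back to the right (tool +z).

carry_out --motion '[{"hand": 0, "offset": [1, 0.1, 0], "angular": [0, 0, 0]}, {"hand": 0, "offset": [0.7, 0, 0], "angular": [0, 0, 0]}, {"hand": 0, "offset": [0, 0, 0], "angular": [0, 0, 0]}, {"hand": 0, "offset": [0, 0, 1], "angular": [0, 0, 0]}, {"hand": 0, "offset": [0, 0, 1], "angular": [0, 0, 0]}, {"hand": 0, "offset": [0, 0, 1], "angular": [0, 0, 0]}, {"hand": 0, "offset": [0, 0, 1], "angular": [0, 0, 0]}]'

```text
time_s: 13.28
position: [553.9, -40.4, 68.6]
orientation: [0.51, 0.49, -0.51, 0.49]
ft_force: [-0.4, 1.6, 1.5]
width: -0.002
```

carry_out --motion '[{"hand": 0, "offset": [0, 0, 1], "angular": [0, 0, 0]}, {"hand": 0, "offset": [0, 0, 1], "angular": [0, 0, 0]}, {"hand": 0, "offset": [0, 0, 1], "angular": [0, 0, 0]}, {"hand": 0, "offset": [0, 0, 1], "angular": [0, 0, 0]}, {"hand": 0, "offset": [0, 0, 1], "angular": [0, 0, 0]}, {"hand": 0, "offset": [0, 0, 0.5], "angular": [0, 0, 0]}, {"hand": 0, "offset": [0, 0, 0], "angular": [0, 0, 0]}]'

```text
time_s: 14.15
position: [551.0, -95.3, 68.1]
orientation: [-0.51, -0.49, 0.51, -0.49]
ft_force: [0.2, -0.0, 0.6]
width: 0.002
```

Run:
```python
from plan import *
s=state();print(s['time_s'],s['position'],own(s['position']),s['ft_force'])
```

```text
14.15 [551.04672904 -95.25400965  68.08553463] [ 0.46359481 54.40842693 68.08553463] [ 0.23497441 -0.01890818  0.61774991]
```

carry_out --motion '[{"hand": 0, "offset": [0, 0, 0.3], "angular": [0, 0, 0]}, {"hand": 0, "offset": [0, 0, 0.3], "angular": [0, 0, 0]}, {"hand": 0, "offset": [0, 0, 0.2], "angular": [0, 0, 0]}, {"hand": 0, "offset": [0, 0, 0], "angular": [0, 0, 0]}]'

```text
time_s: 14.65
position: [550.8, -102.7, 68.1]
orientation: [-0.51, -0.49, 0.51, -0.49]
ft_force: [-0.9, 0.1, 1.1]
width: 0.003
```

carry_out --motion '[{"hand": 0, "offset": [0, 0, 0.15], "angular": [0, 0, 0]}, {"hand": 0, "offset": [0, 0, 0.15], "angular": [0, 0, 0]}, {"hand": 0, "offset": [0, 0, 0], "angular": [0, 0, 0]}]'

```text
time_s: 15.02
position: [551.0, -105.7, 68.3]
orientation: [-0.51, -0.49, 0.51, -0.49]
ft_force: [-1.0, 1.3, -1.0]
width: -0.001
```

carry_out --motion '[{"hand": 0, "offset": [0, 0, 0.1], "angular": [0, 0, 0]}, {"hand": 0, "offset": [0, 0, 0.1], "angular": [0, 0, 0]}, {"hand": 0, "offset": [0, 0, 0], "angular": [0, 0, 0]}]'

```text
time_s: 15.4
position: [550.9, -107.0, 68.3]
orientation: [0.51, 0.49, -0.51, 0.49]
ft_force: [-0.3, 4.7, 0.2]
width: 0.002
```

carry_out --motion '[{"hand": 0, "offset": [0, 0, 0.1], "angular": [0, 0, 0]}, {"hand": 0, "offset": [0, 0, 0.15], "angular": [0, 0, 0]}, {"hand": 0, "offset": [0, 0, 0], "angular": [0, 0, 0]}]'

```text
time_s: 15.78
position: [550.8, -107.1, 68.3]
orientation: [0.511, 0.492, -0.508, 0.489]
ft_force: [0.0, 12.1, 1.9]
width: -0.0
```

The guard is at its home stop: 12 N with no further motion. I'll back off and raise the arm clear, then check.

carry_out --motion '[{"hand": 0, "offset": [0, 0, -1], "angular": [0, 0, 0]}, {"hand": 0, "offset": [0, 0, -1.5], "angular": [0, 0, 0]}, {"hand": 0, "offset": [-3, 0, 0], "angular": [0, 0, 0]}, {"hand": 0, "offset": [-4, 0, 0], "angular": [0, 0, 0]}, {"hand": 0, "offset": [-5, 0, 0], "angular": [0, 0, 0]}, {"hand": 0, "offset": [-5, 0, 0], "angular": [0, 0, 0]}, {"hand": 0, "offset": [0, 0, 0], "angular": [0, 0, 0]}, {"hand": 0, "offset": [0, 0, 0], "angular": [0, 0, 0]}]'

```text
time_s: 16.77
position: [551.8, -84.9, 238.1]
orientation: [-0.51, -0.49, 0.51, -0.49]
ft_force: [-0.5, -0.2, -0.4]
width: -0.002
```

Run:
```python
from plan import *
d=snap('scene','s9.png')
a=cv2.resize(cv2.imread('pics/s9.png')[200:300,160:320],None,fx=5,fy=5,interpolation=cv2.INTER_CUBIC)
cv2.imwrite('pics/s9c.png',cv2.convertScaleAbs(a,alpha=1.5))
s=state();print(s['time_s'],s['position'],own(s['position']),s['ft_force'])
print((proj(d,[world([x,y,77]) for x,y in((-30,-32),(-30,32),(30,32),(30,-32))])-[159.5,199.5])*5)
```

```text
16.825 [551.26611767 -84.78419632 237.20449919] [  0.26263432  64.87861019 237.20449919] [-1.25056056 -0.47065842  0.82846493]
[[157.34846912 217.6626367 ]
 [328.92180148 159.26081957]
 [383.2000301  289.08367305]
 [207.20398554 351.10095812]]
```

View pics/s9c.png

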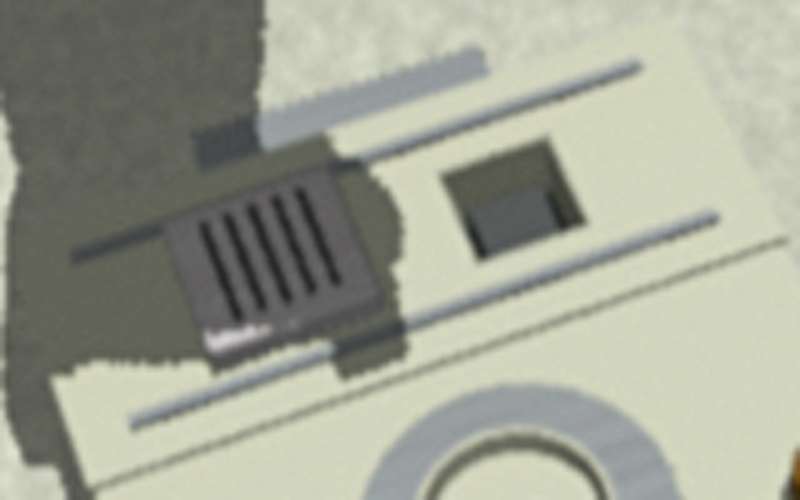

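View pics/s9.png

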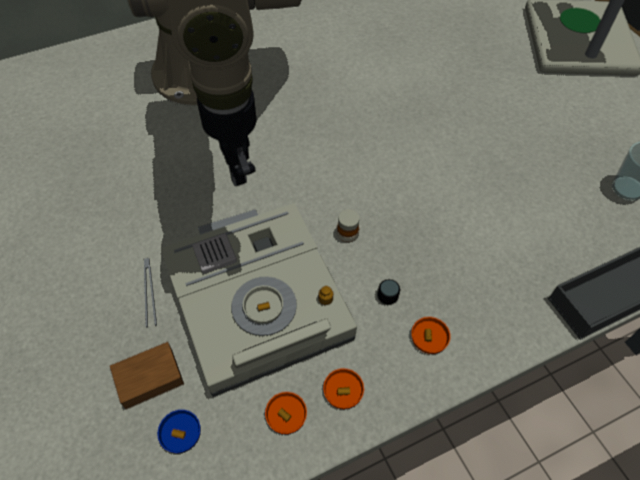

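The guard covers the round well, with its top corners near crop (163,220), (327,165), (380,290). The square well is open with its key up, and nothing loose has moved. I'll check the travel, then hand in.

Run:
```python
from plan import *
d=load('s9.png')
f=lambda p:plane(d,(np.array(p,float)+.5)/5-.5+[160,200],77)[:,:2].mean(0)
b=f([(404,143),(565,88),(617,212)]);e=f([(163,220),(327,165),(380,290)]);print(np.linalg.norm(b-e))
job_done()
```

```text
89.62903666258526
the job is handed in; nothing more can be done
```

The tare is done and handed in at about 17 s, with the arm clear of everything. No verdict came back.

- **Opening the guard:** with the shut fingertips, I slid it across to its far stop. Force rose to about 11 N with no further movement.
- **Pressing the key:** I pressed the round tare key to the bottom. The tip stopped at z 36 mm as expected, with about 21 N on it. After I lifted out, the picture showed the key up again.
- **Closing the guard:** I pushed it back until it stopped at home over the round well, at about 12 N with no movement. Between the across and home pictures it moved 89.6 mm, against 90 mm nominal.

The last pictures show the square well open with its key up, and the dish, weight and other loose things where they were. I checked the loose things by eye, not by measurement.

- **Refused calls:** my first two move calls were refused because the rows lacked some fields. Nothing moved, and I resent them.
- **Camera disagreement:** the two cameras put the deck about 3 mm apart in x. I used a value between them and confirmed it on the round well before going in.

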